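# Tip the rings into the bin and press its label holder home

### The job

Fill and label the parts bin: lift the bar of the hinged tray so that all three lens rings slide off into the bin, and let the tray back down flat. Then take the wide label holder (not the narrow one) out of the rack, push its plate down behind the lip of the rail in front of the bin until the springy pad under it is fully pressed down, and finish while still gripping it and pressing it home. Leave the narrow holder and the other things where they are.

Things in the scene. Friction and masses are not known exactly. Their poses are not given: they have to be found in the camera images.
- station: filling station fixed to the bench: steel base plate 150 x 220 mm with an open hopper bin on it. Origin on the bench under the bin's middle; x points from the label rail to the bin's back, y from bin to tray, z up. In this frame (mm): bin inside x -47..48, y -32..32, floor z 7, sides to z 62; a guard plate at y -44 rises to z 90; tray hinge line along x at y 45, z 78
- rail_top (a point): middle of the top edge of the label rail's upright plate, on its front face (station x -66, y 0, z 58 mm); axes as the station's. The plate is 76 mm wide (y) and 4 mm thick; below this point its front face is flat down to the pad, so a label plate can be laid against it and slid down
- lip_top (a point): middle of the lip that stands in front of the rail's upright plate, at its inner face where the straight part ends (station x -73, y 0, z 34 mm); above it the lip flares outward (-x) at 45 degrees up to x -83, z 43 mm. The gap between upright plate and lip is 7 mm (for the holder's 4 mm plate) and 68 mm long between two end cheeks that rise to z 34 mm
- slot (a point): middle of the gap behind the lip (station x -69.5, y 0, z 16 mm), at the height of the label holder's foot when fully home, 18 mm below the lip's straight top; axes as the station's. The holder goes in upright, its thickness along this x; either face may look to the front
- pad (a joint): spring pad at the bottom of the gap, in m: 0 at rest (its top 8 mm above slot), 0.008 fully pressed (top level with slot), where it stops hard. About 4 N start it moving, 11 N press it fully down; it springs back if let go. It counts as pressed home from 0.006
- tray (a joint): hinged tray, in rad: 0 flat, growing as its bar is lifted, stop at 1.15. Aluminium, 90 x 121 mm, open towards the bin and hinged at that end; 0.3 kg, sinks back slowly by its own weight when let go. The rings slide off well at 0.9 to 1.0 rad
- tray_bar (a point): middle of the tray's lifting bar: round, 12 mm thick, 72 mm long, along the station's x, at the tray's end away from the bin, 37 mm clear of its end wall, between two 8 mm arms at x +-32 mm. Tray flat: station y 195, z 90 mm. It moves on an arc of 150 mm radius about the hinge line in the station's y-z plane and can turn between the fingers. Its x axis is along the bar
- ring_1_center (a point): black lens-tube ring, 31 mm outside, 18 mm bore, 12 mm high, 20 g, lying flat on the tray; the point is its centre. The three rings are alike
- ring_2_center (a point): black lens-tube ring, 31 mm outside, 18 mm bore, 12 mm high, 20 g, lying flat on the tray; the point is its centre. The three rings are alike
- ring_3_center (a point): black lens-tube ring, 31 mm outside, 18 mm bore, 12 mm high, 20 g, lying flat on the tray; the point is its centre. The three rings are alike
- ring_1: the body of ring 1; origin at the centre of its underside
- ring_2: the body of ring 2; origin at the centre of its underside
- ring_3: the body of ring 3; origin at the centre of its underside
- rack: grey rack block fixed to the bench, 100 x 84 x 30 mm high, with two slots along its y, 6 mm wide, 67 mm long and 24 mm deep, at x -25 and +25 mm; origin under its centre on the bench
- wide_grip (a point): label holder standing upright in one of the rack's two slots: a grey plate 4 mm thick (its x), 56 mm wide (its y), paper card on one face; above it a ribbed grip head 12 mm thick (x), 40 mm wide (y) and 36 mm high; 40 g. This is the WIDE one, to be used. The point is the centre of its grip head, 68 mm above its foot, 18 mm below its top; about 74 mm above the bench while in the rack. Pull it straight up 24 mm or more to free it
- wide_holder: the wide label holder; origin at the middle of its foot (lower edge of the plate), x through its thickness, y along its width, z up
- narrow_grip (a point): label holder standing upright in one of the rack's two slots: a grey plate 4 mm thick (its x), 34 mm wide (its y), paper card on one face; above it a ribbed grip head 12 mm thick (x), 34 mm wide (y) and 36 mm high; 40 g. This is the NARROW one, to be left in its slot. The point is the centre of its grip head, 68 mm above its foot
- tissue_box: white lens-tissue box 50 x 72 x 28 mm, bystander behind the station; origin under its centre
- optic_box: clear flat optics box 63 x 64 x 18 mm, bystander at the front left; origin under its centre
- marker: marker pen 120 mm long, 12 mm thick, lying at the front, bystander; origin under its centre
- post_holder: black optical post holder 44 x 32 x 46 mm, bystander at the back left; origin under its centre

How it is judged:
By the outcome, as a careful person would: the job done as asked, in the order asked, and still so for the second after the job is handed in, while the arm keeps its last pose, push and grip.
It also fails if it takes over 50 s, if anything falls off the work surface, if the arm or the gripper's body presses on something with over 40 N, if the wrist force passes 120 N, or if a joint passes its speed limit or range.

### The arm

A 6-joint arm with a two-finger parallel gripper is mounted at the origin on a cart in front of the work surface, level with it; the furniture and walls round the work are solid. World frame = base frame: x ahead of the robot, y to its left, z up, the work surface at z = 0. Lengths are in mm, angles in degrees, forces in N, time in s.
With the tool pointing down it reaches from about 325 to 750 mm from the base axis. Payload 7.6 kg.
Tool frame: the origin (TCP) lies at the very end of the fingers, on their centre line; the grasp point (between the pads) lies 19 mm behind it; z points along the fingers, y is the line along which they close (so a half turn about z gives the same grasp; the last joint's range is limited). The gripper opens to 85 mm and grips with 20 to 120 N. Pads are 22 mm wide; open, the fingers measure 114 mm over their backs; the gripper's body (76 mm by 85 mm) begins 54 mm behind the grasp point. The pads swing forward as they close: fully open they stand 13 mm farther back than shut.
Start: joints at [-70.205, 2.991, 80.254, -0, 96.75, -4.028], TCP at [212.085, -480.277, 231.323] pointing down, gripper open.
Joint ranges: [-166.34, 166.34], [-52.06, 124.39], [6.96, 135.62], [-60.46, 240.46], [14.63, 156.25], [-167.68, 167.68]. Speed limits (degrees/s): [147.25, 147.25, 172.46, 180, 180, 180].

### API

Orientations are given as [roll, pitch, yaw] about the fixed x, y, z axes, in that order (R = Rz(yaw) Ry(pitch) Rx(roll)).
In Python, from station import manip, capture, get_calibration, find_in, silhouettes gives the robot as it stands. Calls block until the motion is done:
- manip.goto(position, orientation): joint-space move of the TCP to a pose.
- manip.move_straight(position, ori=None, feed=150, guard=None): straight line of the TCP; ori=None keeps the orientation; feed is the mean speed in mm/s. With guard (N) it stops when the force on the tool has changed by that much, and returns True; else False.
- manip.move_joints(angles): joint-space move.
- manip.release() and manip.gripper_close(strength=None): open the fingers fully, or close them until they stop; strength is the grip in N (None keeps the last).
- manip.wait(seconds).
- manip.inverse_kinematics(position, orientation): joint angles nearest the present ones, or None.
- manip.sense(): the state.
- capture(name): name is "scene" or "top"; returns the picture (384x512x3 uint8, red, green, blue); there is no depth.
- get_calibration(name): a dict with "vfov" (degrees; the focal length in pixels is half the picture's height over the tangent of half this angle, whatever the lens; pixels are square), "cx", "cy" (the principal point, pixels), "k1" (the pictures are not rectified: a ray, as slopes to the right and down, at radius r is drawn at 1 + k1 r^2 times it, then the intrinsics apply), "rvec" (rotation vector, rad) and "tvec" (3), from world to camera coordinates, as OpenCV has them. Camera axes: x right, y down, z forward; pixel columns grow to the right and rows downward; lengths in mm; the calibration is good to about 2 mm. A picture is of the moment at which its call begins. get_calibration takes no time and is no camera call.
A pose or a line that the arm cannot do raises manip.MotionError and nothing moves.
- manip.finish_job(): hands the job in; it is judged then, once.
Trained networks look in the newest picture that a camera, given by its name, has taken for a name from the list of things; names that differ only in an ending like _2 or _b are one class to them, and where a whole thing is asked for, a point or a joint stands for the part that bears it (a point fixed in the world has none). Each returns a list of dicts, best first, with "confidence" (0 to 1); they miss things now and then, are a little off and sometimes report something else, mostly with a low value. They report only what shows in the picture. A call takes as long as a camera call.
- find_in(camera, label): "bbox" ([left, top, right, bottom] in pixels, round what is visible of it).
- silhouettes(camera, label): "pixels" (384x512 bool, what is visible of it) and "bbox" ([left, top, right, bottom] in pixels, round what is visible of it).
The state is a dict: "clock": time; "q": joint angles; "joint_vel": joint speeds; "joint_torque": joint torques, N m; "ee_pos": TCP position; "eef_rot": TCP orientation; "contact_force": force on the tool from outside, world axes, zero at the start; "ft_torque": the same for the moment, N m; "grip_width": finger opening in mm; "grip_force": force on a finger pad.
Only numpy, scipy, OpenCV 4.12 (cv2) and the standard library are available. Lean on these libraries where they do the work, as an engineer would, in place of code of your own. Each camera call takes 0.05 s, during which the arm holds its last target. There are 200 camera calls.

## Working session

There is one attempt and no reset: what is moved stays moved. The work goes in short steps, each a Python script; the robot and the scene stay as the last script left them, time stands still between calls to the robot, and variables do not carry over. Pictures are saved under pics/ and viewed, at most 10 in all, crops included, and the job is handed in when it is done.

```bash
mkdir -p pics; ls; python3 - <<'E'
from station import *
import cv2,numpy as np
for n in("scene","top"):
    im=capture(n); cv2.imwrite(f"pics/{n}0.png",im[...,::-1]); print(n,get_calibration(n))
    for l in("station","tray","tray_bar","ring_1","rack","wide_holder","narrow_holder","wide_grip","narrow_grip","tissue_box"):
        try: print(l,[(np.round(d["bbox"]).tolist(),round(d["confidence"],2)) for d in find_in(n,l)][:4])
        except Exception as e: print(l,e)
print(manip.sense())
E
```

```text
pics
scene {'vfov': 44.357213748355804, 'cx': 244.04136979466108, 'cy': 192.2130055186902, 'k1': -0.08220542354818683, 'rvec': array([ 1.16162069, -2.17288587,  1.1242314 ]), 'tvec': array([443.68662262, 267.06887579, 662.31707483])}
station [([134.0, 177.0, 291.0, 284.0], 0.75)]
tray [([136.0, 183.0, 234.0, 233.0], 0.82), ([313.0, 188.0, 378.0, 229.0], 0.22)]
tray_bar [([136.0, 183.0, 238.0, 234.0], 0.73)]
ring_1 [([188.0, 195.0, 208.0, 209.0], 0.76), ([328.0, 163.0, 349.0, 196.0], 0.74), ([178.0, 209.0, 199.0, 222.0], 0.68)]
rack [([316.0, 186.0, 378.0, 228.0], 0.86)]
wide_holder [([328.0, 163.0, 349.0, 192.0], 0.92)]
narrow_holder it knows: lip_top, marker, narrow_grip, optic_box, pad, post_holder, rack, rail_top, ring, ring_1_center, ring_2_center, ring_3_center, slot, station, tissue_box, tray, tray_bar, wide_grip, wide_holde
wide_grip [([328.0, 160.0, 347.0, 196.0], 0.67)]
narrow_grip [([348.0, 174.0, 367.0, 205.0], 0.94)]
tissue_box [([195.0, 167.0, 229.0, 189.0], 0.96)]
top {'vfov': 42.78974653252233, 'cx': 252.93621806301158, 'cy': 191.62008761767436, 'k1': -0.16846563296357
[... 792 characters left out ...]
9.0], 0.73)]
{'clock': 1.0, 'q': array([-7.02062821e+01,  2.98851336e+00,  8.02568792e+01, -2.67506909e-04,
        9.67485022e+01, -4.02760514e+00]), 'joint_vel': array([ 0.02958447, -0.04134447,  0.06641074,  0.01498502, -0.02616233,
       -0.02940161]), 'joint_torque': array([ 5.00907117e-04, -3.81542337e+01, -3.60312903e+01, -7.67994777e-06,
        2.90739708e-04,  4.40276995e-05]), 'ee_pos': array([ 212.06528935, -480.27358065,  231.32095818]), 'eef_rot': array([1.79993929e+02, 6.93806749e-04, 2.38212915e+01]), 'contact_force': array([ 0.31447612, -0.37512988,  0.48796826]), 'ft_torque': array([ 0.00207165, -0.03546517,  0.00596324]), 'grip_force': 0.0, 'grip_width': 85.3136804557759}
```

```bash
python3 - <<'E'
import cv2
a=cv2.imread("pics/top0.png")[100:250,140:360]; cv2.imwrite("pics/topc.png",cv2.resize(a,None,fx=3.6,fy=3.6,interpolation=cv2.INTER_CUBIC))
a=cv2.imread("pics/scene0.png")[150:300,125:390]; cv2.imwrite("pics/scenec.png",cv2.resize(a,None,fx=3,fy=3,interpolation=cv2.INTER_CUBIC))
E
```

```text
(no output)
```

View pics/topc.png

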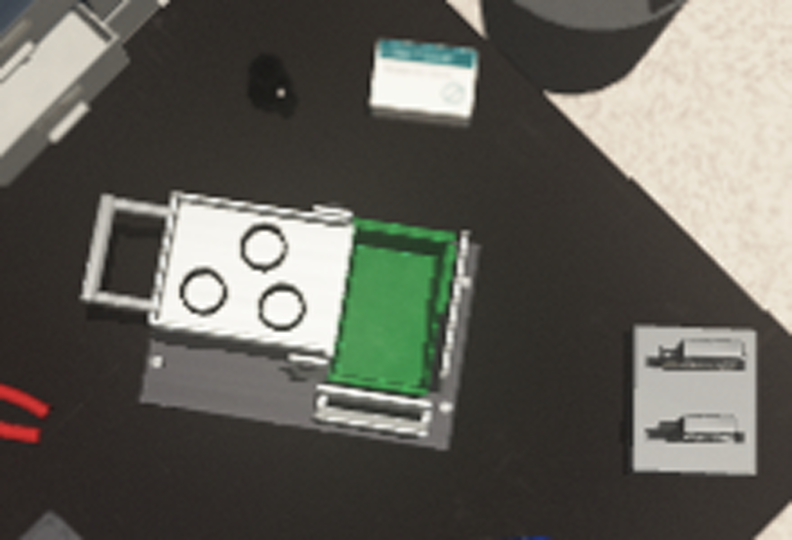

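View pics/scenec.png

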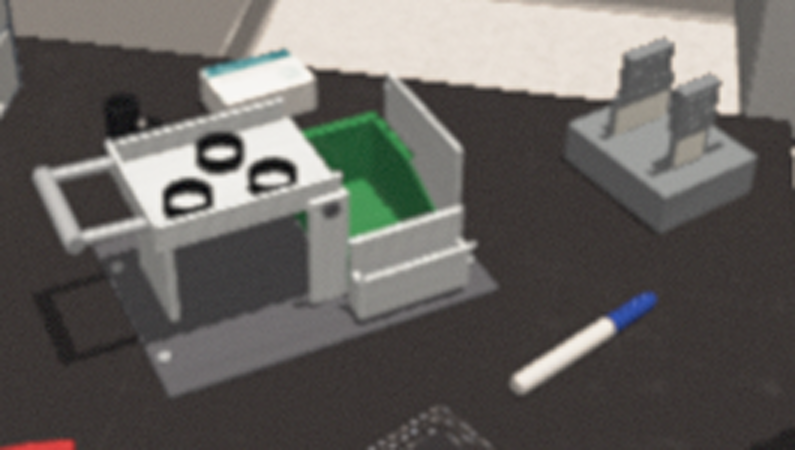

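The top crop shows the tray bar at about (98,249), the rail at about (375,400) and the bin at about (395,310). The rack is at about (695,398), and the wide holder is in its back slot. In the scene crop the rail top runs (348,242)–(463,208), the lip edge (355,280)–(475,245) and the bar (40,175)–(75,245). Next I fit the poses from these points.

```bash
cat > h.py <<'E'
from station import *
import numpy as np, cv2
from scipy.optimize import least_squares
def proj(cam,P):
    c=get_calibration(cam); f=192/np.tan(np.radians(c["vfov"]/2))
    K=np.array([[f,0,c["cx"]],[0,f,c["cy"]],[0,0,1.]])
    return cv2.projectPoints(np.asarray(P,float).reshape(-1,3),c["rvec"],c["tvec"],K,np.array([c["k1"],0,0,0.]))[0][:,0]
def W(p,P):
    c,s=np.cos(p[2]),np.sin(p[2]); P=np.asarray(P,float).reshape(-1,3)
    return np.c_[p[0]+c*P[:,0]-s*P[:,1],p[1]+s*P[:,0]+c*P[:,1],P[:,2]]
def px(cam,uv):
    s,o=((3.6,(140,100)) if cam=="top" else (3,(125,150)))
    return (np.asarray(uv)+.5)/s-.5+o
def fit(p0,obs):
    def r(p): return np.concatenate([((proj(c,W(p,P))-px(c,[u for _,u in L]))).ravel() for c,L in obs.items() for P in [[q for q,_ in L]]])
    s=least_squares(r,p0,loss="soft_l1",x_scale=[10,10,.05]); return s.x,r(s.x)
E
python3 - <<'E'
from h import *
st,r=fit([500,0,0],{"top":[((0,195,96),(98,249)),((-66,38,58),(318,393)),((-66,-38,58),(433,408)),((-83,34,43),(317,418)),((-83,-34,43),(428,434))],
"scene":[((-66,38,58),(350,243)),((-66,-38,58),(463,210)),((36,195,90),(40,176)),((-36,195,90),(75,246)),((-83,38,43),(353,277)),((-83,-38,43),(475,245))]})
print(st,np.degrees(st[2]),r.reshape(-1,2).round(1).tolist())
rk,r=fit([500,-300,0],{"top":[((50,42,30),(633,325)),((50,-42,30),(756,325)),((-50,-42,30),(757,472)),((-50,42,30),(632,472))],
"scene":[((-50,42,30),(566,145)) ,((-50,-42,30),(665,202)),((50,-42,30),(756,155)),((-50,-42,0),(665,232))][1:]})
print(rk,np.degrees(rk[2]),r.reshape(-1,2).round(1).tolist())
np.savez("p.npz",st=st,rk=rk)
def draw(cam,file,out):
    a=cv2.imread(file); s,o=((3.6,(140,100)) if cam=="top" else (3,(125,150)))
    def poly(p,P,col):
        q=(proj(cam,W(p,P))+.5-o)*s-.5
        cv2.polylines(a,[q.round().astype(int)],False,col,1,cv2.LINE_AA)
    R=(0,0,255)
    poly(st,[(-66,38,58),(-66,-38,58)],R); poly(st,[(-83,34,43),(-83,-34,43)],(255,0,255))
    poly(st,[(-47,-32,62),(48,-32,62),(48,32,62)],(255,255,0)); poly(st,[(-36,195,90),(36,195,90)],R)
    poly(st,[(0,45,78),(0,150,78)],(0,200,0))
    for z in(30,0): poly(rk,[(50,42,z),(50,-42,z),(-50,-42,z),(-50,42,z),(50,42,z)],R)
    for y0 in(0,):
        poly(rk,[(25,-20,74),(25,20,74),(25,20,92),(25,-20,92),(25,-20,74)],(255,255,0))
        poly(rk,[(-25,-17,74),(-25,17,74),(-25,17,92),(-25,-17,92),(-25,-17,74)],(0,200,0))
    return a
a=draw("top","pics/topc.png",0);b=draw("scene","pics/scenec.png",0)
cv2.imwrite("pics/o1.png",a);cv2.imwrite("pics/o2.png",b)
E
```

```text
[ 5.24403001e+02  1.81226853e+02 -1.41374272e-01] -8.100149129310832 [[-0.3, -0.6], [-0.0, -0.9], [-0.7, -0.2], [1.0, 0.2], [-2.1, -0.0], [0.4, 0.2], [-0.0, -0.3], [0.0, -0.1], [-0.2, 0.1], [3.5, 0.9], [0.1, -0.3]]
[ 4.64359624e+02 -2.63102808e+01 -6.26750743e-02] -3.591017238162389 [[0.2, -0.2], [-0.5, 2.3], [-2.5, 1.4], [-1.7, -1.0], [29.6, -13.4], [-32.6, -21.5], [27.2, -11.8]]
```

View pics/o1.png

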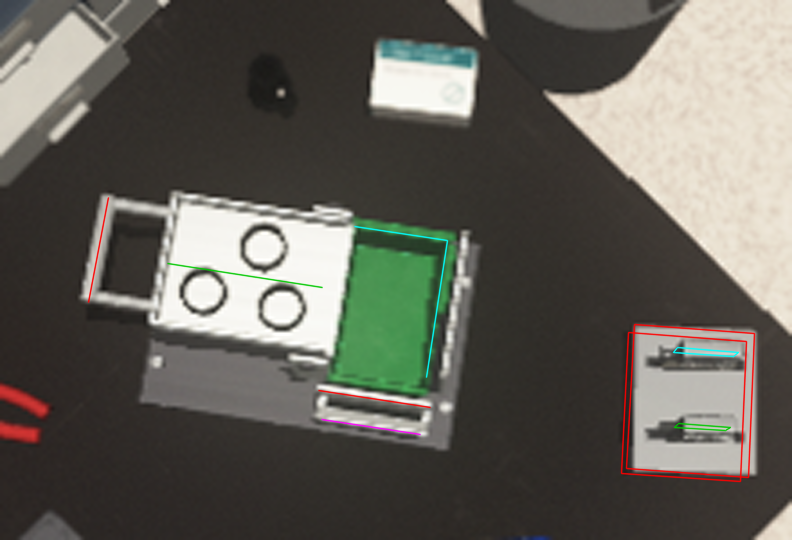

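View pics/o2.png

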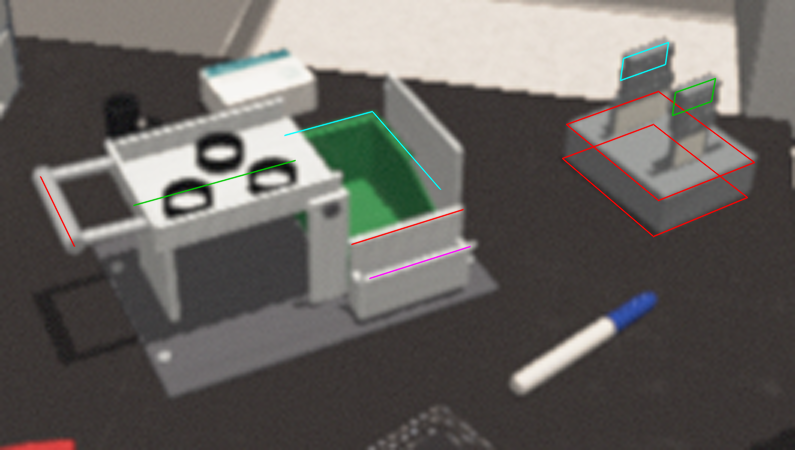

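The overlay shows I mismatched the rack corners in the scene view. I'll refit with them corrected, then measure the holder.

```bash
python3 - <<'E'
from h import *
st,r=fit([524,181,-.14],{"top":[((0,195,96),(98,249)),((-66,38,58),(318,392)),((-66,-38,58),(433,408)),((-83,38,43),(316,418)),((-83,-38,43),(430,434))],
"scene":[((-66,38,58),(350,243)),((-66,-38,58),(463,210)),((36,195,90),(40,176)),((-36,195,90),(75,246)),((-83,-38,43),(475,245))]})
print(st,np.degrees(st[2]),r.reshape(-1,2).round(1).tolist())
rk,r=fit([464,-45,0],{"top":[((50,42,30),(633,325)),((50,-42,30),(756,325)),((-50,-42,30),(757,472)),((-50,42,30),(632,472))],
"scene":[((50,42,30),(567,127)) ,((-50,42,30),(663,200)),((-50,-42,30),(756,155)),((-50,42,0),(663,232))]})
print(rk,np.degrees(rk[2]),r.reshape(-1,2).round(1).tolist())
np.savez("p.npz",st=st,rk=rk)
B=[(x,y,z) for x in(-6,6) for y in(-20,20) for z in(56,92)]
for cam in("top","scene"):
    capture(cam)
    for l in("wide_holder","wide_grip"):
        for d in silhouettes(cam,l)[:1]:
            print(cam,l,d["confidence"],d["bbox"])
    q=proj(cam,W(rk,np.add(B,(25,0,0)))); print("pred",q.min(0),q.max(0), "dpx per 5mm y",(proj(cam,W(rk,[(25,5,74)]))-proj(cam,W(rk,[(25,0,74)]))))
a=cv2.imread("pics/topc.png");b=cv2.imread("pics/scenec.png")
for cam,im,s,o in(("top",a,3.6,(140,100)),("scene",b,3,(125,150))):
    def poly(p,P,col): cv2.polylines(im,[((proj(cam,W(p,P))+.5-o)*s-.5).round().astype(int)],True,col,1,cv2.LINE_AA)
    poly(rk,[(50,42,30),(50,-42,30),(-50,-42,30),(-50,42,30)],(0,0,255))
    poly(rk,[(22,33.5,30),(22,-33.5,30),(28,-33.5,30),(28,33.5,30)],(255,255,0))
    for z in(56,92): poly(rk,[(19,20,z),(19,-20,z),(31,-20,z),(31,20,z)],(0,255,0))
    poly(st,[(-66,38,58),(-66,-38,58)],(0,0,255));poly(st,[(-83,38,43),(-83,-38,43)],(0,0,255));poly(st,[(-36,195,90),(36,195,90)],(0,0,255))
A=cv2.resize(a[290:500,290:792],None,fx=1.5,fy=1.5); Bm=cv2.resize(b[10:260,330:],None,fx=1.1,fy=1.1)
out=np.zeros((600,760,3),np.uint8); out[:A.shape[0],:min(760,A.shape[1])]=A[:,:760]; out[320:320+Bm.shape[0],:Bm.shape[1]]=Bm[:280]
cv2.imwrite("pics/o3.png",out)
E
```

```text
[ 5.24302497e+02  1.81000023e+02 -1.39143186e-01] -7.972317324371405 [[-0.3, -0.3], [0.1, -0.5], [-0.6, -0.2], [-0.1, -0.0], [-0.9, 0.3], [0.6, 0.2], [0.1, -0.3], [0.2, 0.0], [0.1, 0.2], [0.3, -0.4]]
[ 4.65720034e+02 -2.91490997e+01  3.73738635e-04] 0.02141364640011366 [[0.1, 0.3], [-0.7, 0.7], [-0.1, -0.2], [0.7, -0.5], [-0.1, -0.7], [1.2, -0.5], [-0.1, 0.3], [-0.8, 0.6]]
top wide_holder 0.52 [322.6, 191.5, 344.8, 204.1]
top wide_grip 0.72 [322.1, 193.9, 347.8, 203.9]
pred [326.00883925 193.48065946] [345.16169921 201.11906175] dpx per 5mm y [[-2.06917828 -0.02423967]]
scene wide_holder 0.86 [326.7, 167.1, 349.7, 191.2]
scene wide_grip 0.74 [328.2, 160.5, 349.3, 196.8]
pred [328.7460242  161.58106121] [349.09977601 184.78081703] dpx per 5mm y [[-1.7879058   0.73389965]]
```

View pics/o3.png

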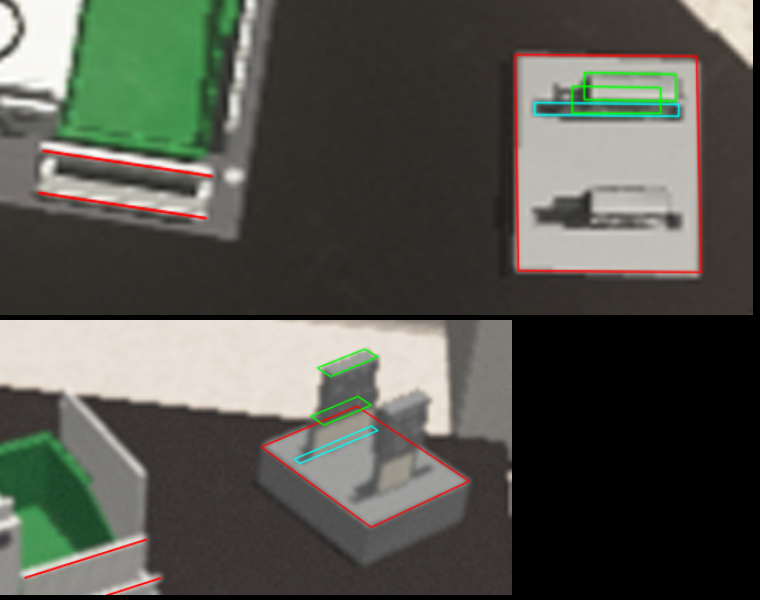

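Both fits agree to about 1 px, so I'll use them. The narrow head is too close for the fingers to open across the holder's thickness, so I'll grip the wide head across its 40 mm width. For the bar, the gripper has to tilt outward to clear the tray wall, so I'll check reachability along the arc first.

```bash
cat >> h.py <<'E'
from scipy.spatial.transform import Rotation as Rot
P=np.load("p.npz") if __import__("os").path.exists("p.npz") else None
st,rk=P["st"],P["rk"]
def bar(phi):
    a=phi+np.arctan2(12,150); r=150.
    return W(st,[(0,45+r*np.cos(a),78+r*np.sin(a))])[0]
def tool(th,sgn):
    ys=np.array([-np.sin(st[2]),np.cos(st[2]),0]); z=np.array([0,0,1.])
    d=-np.sin(th)*ys-np.cos(th)*z; y=sgn*(-np.cos(th)*ys+np.sin(th)*z)
    return Rot.from_matrix(np.c_[np.cross(y,d),y,d]).as_euler("xyz",degrees=True),d
E
python3 - <<'E'
from h import *
print(bar(0),bar(.95))
for s in(1,-1):
  for th in(0,15,30,40,50,60,75):
    o,d=tool(np.radians(th),s)
    ok=[]
    for phi in(-1,0,.3,.6,.97):
        p=bar(max(phi,0))+19*d-(90*d if phi<0 else 0)
        q=manip.inverse_kinematics(p.tolist(),o.tolist()); ok.append(None if q is None else np.round(q).astype(int).tolist())
    print(s,th,o.round(1),ok)
E
```

```text
[551.28169494 373.64229465  89.96178334] [541.2571793  302.06324038 206.58171754]
1 0 [180.   0.  -8.] [[31, 28, 59, 0, 93, 129], [31, 31, 65, 0, 84, 129], [30, 28, 64, 0, 88, 128], [29, 24, 64, 0, 91, 127], [26, 19, 67, 0, 94, 124]]
1 15 [165.   0.  -8.] [[37, 39, 44, -11, 107, 132], [35, 39, 54, -11, 97, 133], [35, 36, 54, -11, 100, 132], [33, 32, 55, -12, 103, 130], [30, 26, 59, -12, 104, 126]]
1 30 [150.   0.  -8.] [[41, 54, 26, -23, 121, 131], [39, 49, 43, -21, 110, 133], [38, 46, 43, -22, 113, 131], [37, 41, 45, -23, 114, 129], [34, 35, 50, -24, 114, 126]]
1 40 [140.   0.  -8.] [[43, 68, 8, -33, 132, 125], [41, 56, 35, -29, 118, 131], [40, 52, 35, -30, 120, 129], [39, 47, 39, -31, 121, 127], [37, 40, 45, -32, 121, 124]]
1 50 [130.   0.  -8.] [None, [42, 64, 26, -38, 126, 127], [42, 60, 28, -39, 128, 125], [41, 54, 32, -40, 128, 123], [38, 46, 41, -41, 126, 121]]
1 60 [120.   0.  -8.] [None, [43, 72, 17, -48, 133, 121], [43, 67, 20, -50, 134, 118], [42, 60, 27, -50, 133, 117], [40, 51, 37, -51, 131, 117]]
1 75 [105.   0.  -8.] [None, None, None, None, None]
-1 0 [-180.    0.  17
[... 303 characters left out ...]
]]
-1 30 [-150.    0.  172.] [[41, 54, 26, -23, 121, -49], [39, 49, 43, -21, 110, -47], [38, 46, 43, -22, 113, -49], [37, 41, 45, -23, 114, -51], [34, 35, 50, -24, 114, -54]]
-1 40 [-140.    0.  172.] [[43, 68, 8, -33, 132, -55], [41, 56, 35, -29, 118, -49], [40, 52, 35, -30, 120, -51], [39, 47, 39, -31, 121, -53], [37, 40, 45, -32, 121, -56]]
-1 50 [-130.    0.  172.] [None, [42, 64, 26, -38, 126, -53], [42, 60, 28, -39, 128, -55], [41, 54, 32, -40, 128, -57], [38, 46, 41, -41, 126, -59]]
-1 60 [-120.    0.  172.] [None, [43, 72, 17, -48, 133, -59], [43, 67, 20, -50, 134, -62], [42, 60, 27, -50, 133, -63], [40, 51, 37, -51, 131, -63]]
-1 75 [-105.   -0.  172.] [None, None, None, None, None]
```

```bash
python3 - <<'E'
from h import *
o,d=tool(np.radians(40),-1)
g=bar(0)+19*d
for h in(110,90,70,50):
    w=g-50*d+[0,0,h]
    if manip.inverse_kinematics(w.tolist(),o.tolist()) is not None: break
print(h); manip.goto(w.tolist(),o.tolist())
manip.move_straight((g-50*d).tolist(),feed=200)
print(manip.move_straight(g.tolist(),feed=80,guard=12))
manip.gripper_close(40)
s=manip.sense(); print({k:np.round(s[k],2) for k in("clock","ee_pos","contact_force","grip_width","grip_force")},g)
im=capture("scene"); cv2.imwrite("pics/g.png",cv2.resize(im[100:300,80:330],None,fx=3,fy=3)[...,::-1])
E
```

```text
110
False
{'clock': np.float64(6.77), 'ee_pos': array([549.64, 361.95,  75.2 ]), 'contact_force': array([ 2.18,  3.19, -1.17]), 'grip_width': np.float64(10.63), 'grip_force': np.float64(38.99)} [549.5878223  361.54736598  75.40693892]
```

View pics/g.png

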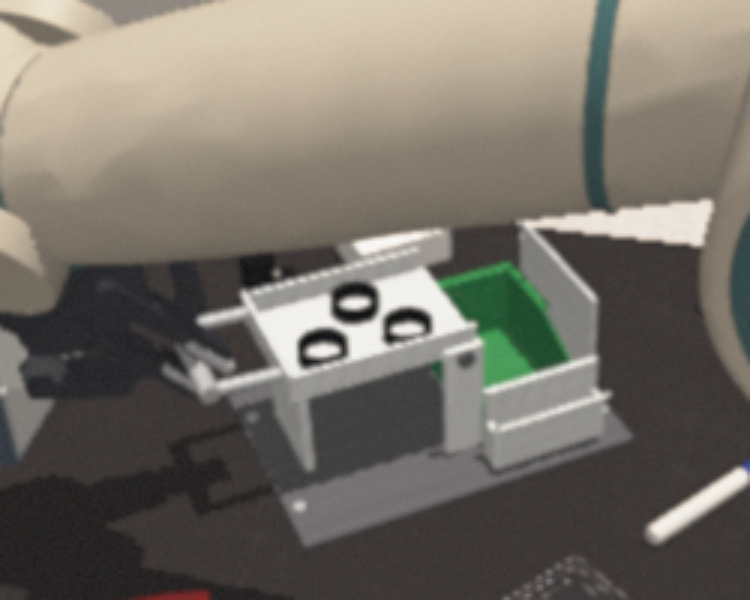

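The picture shows the fingers closed round the bar at about (205,375), clear of the tray wall, with all three rings still on the tray. Now I'll lift along the arc.

```bash
python3 - <<'E'
from h import *
o,d=tool(np.radians(40),-1)
off=manip.sense()["ee_pos"]-bar(0)
for phi in np.linspace(0,.98,8)[1:]:
    manip.move_straight((bar(phi)+off).tolist(),feed=90)
    s=manip.sense(); print(round(phi,2),s["contact_force"].round(1),s["grip_width"].round(1))
manip.wait(1.0)
print(manip.sense()["clock"])
im=capture("scene"); cv2.imwrite("pics/l.png",cv2.resize(im[100:300,80:330],None,fx=3,fy=3)[...,::-1])
print([(np.round(x["bbox"]),round(x["confidence"],2)) for x in find_in("scene","ring_1")])
E
```

```text
Traceback (most recent call last):
AttributeError: 'float' object has no attribute 'round'
```

```bash
python3 - <<'E'
from h import *
off=np.array([549.64,361.95,75.2])-bar(0)
for phi in np.linspace(0,.98,8)[2:]:
    manip.move_straight((bar(phi)+off).tolist(),feed=90)
    s=manip.sense(); print(round(phi,2),np.round(s["contact_force"],1),round(float(s["grip_width"]),1))
manip.wait(1.0)
print(manip.sense()["clock"])
im=capture("scene"); cv2.imwrite("pics/l.png",cv2.resize(im[100:300,80:330],None,fx=3,fy=3)[...,::-1])
print([(np.round(x["bbox"]),round(x["confidence"],2)) for x in find_in("scene","ring_1")])
E
```

```text
0.28 [ 3.  10.9  1.7] 10.4
0.42 [ 1.7 11.3  3.1] 10.7
0.56 [ 1.2 11.1  5.6] 10.8
0.7 [0.3 9.  6.1] 10.4
0.84 [-0.8  8.2  7.9] 10.5
0.98 [-1.4  7.2  6.2] 10.7
10.5
[(array([170., 140., 237., 219.]), 0.69), (array([240., 211., 260., 224.]), 0.66), (array([249., 223., 259., 229.]), 0.46)]
```

View pics/l.png

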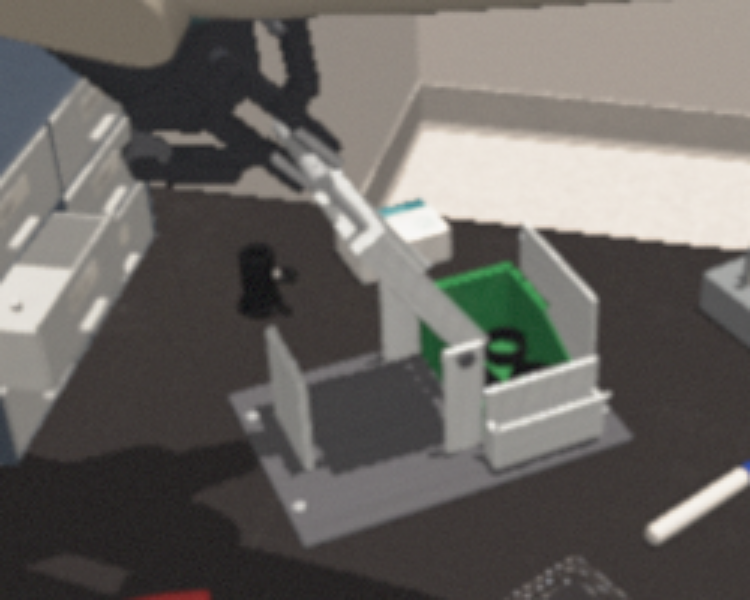

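The tray is up at about 55° and rings show in the bin at about (505,345) and (525,370). I'll check the top view, then lower the tray.

```bash
python3 - <<'E'
from h import *
off=np.array([549.64,361.95,75.2])-bar(0)
capture("top"); print([(np.round(x["bbox"]),round(x["confidence"],2)) for x in find_in("top","ring_1")])
for phi in np.linspace(.98,0,8)[1:]:
    manip.move_straight((bar(phi)+off).tolist(),feed=90)
print(manip.sense()["contact_force"],manip.sense()["clock"])
a=capture("top"); b=capture("scene")
A=cv2.resize(a[130:240,150:300],None,fx=2.6,fy=2.6,interpolation=3);B=cv2.resize(b[150:270,130:300],None,fx=2.3,fy=2.3,interpolation=3)
n=np.zeros((300,790,3),np.uint8); n[:A.shape[0],:A.shape[1]]=A; n[:B.shape[0],395:395+B.shape[1]]=B
cv2.imwrite("pics/d.png",n[...,::-1])
E
```

```text
[(array([246., 182., 257., 188.]), 0.57), (array([186., 140., 237., 200.]), 0.2)]
[-0.8786614   0.72889218  3.89158503] 13.3833
```

View pics/d.png

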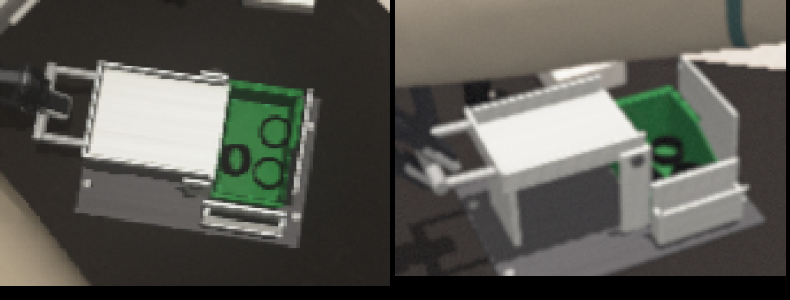

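All three rings are in the bin, at about (275,130), (267,173) and (237,158) in the picture, and the tray is flat and empty. I'll let go of the bar and fetch the wide holder.

```bash
python3 - <<'E'
from h import *
o,d=tool(np.radians(40),-1)
manip.release()
e=manip.sense()["ee_pos"]
manip.move_straight((e-60*d).tolist(),feed=150)
manip.move_straight((e-60*d+[0,0,110]).tolist(),feed=250)
h=W(rk,[(25,0,0)])[0]; yaw=np.degrees(rk[2])
best=None
for y in(yaw,yaw+180):
    q=manip.inverse_kinematics([h[0],h[1],190],[180,0,y]); print(y,None if q is None else np.round(q))
    if q is not None and (best is None or abs(q[5])<abs(best[1][5])): best=(y,q)
y=best[0]
manip.goto([h[0],h[1],190],[180,0,y])
print("guard",manip.move_straight([h[0],h[1],61],feed=80,guard=8))
s=manip.sense(); print(s["ee_pos"],s["contact_force"])
manip.gripper_close(80)
s=manip.sense(); print(s["clock"],s["ee_pos"],s["contact_force"],s["grip_width"],s["grip_force"],y)
E
```

```text
Traceback (most recent call last):
station.MotionError: the arm cannot follow that straight line within its joint ranges
```

```bash
python3 - <<'E'
from h import *
o,d=tool(np.radians(40),-1)
g=bar(0)+19*d
manip.goto((g-50*d+[0,0,110]).tolist(),o.tolist())
h=W(rk,[(25,0,0)])[0]; yaw=np.degrees(rk[2])
best=None
for y in(yaw,yaw+180):
    q=manip.inverse_kinematics([h[0],h[1],190],[180,0,y]); print(y,None if q is None else np.round(q))
    if q is not None and (best is None or abs(q[5])<abs(best[1][5])): best=(y,q)
y=best[0]
manip.goto([h[0],h[1],190],[180,0,y])
print("guard",manip.move_straight([h[0],h[1],61],feed=80,guard=8))
s=manip.sense(); print(s["ee_pos"],s["contact_force"])
manip.gripper_close(80)
s=manip.sense(); print(s["clock"],s["ee_pos"],s["contact_force"],s["grip_width"],s["grip_force"],y)
E
```

```text
0.02141364640011366 [-8. -2. 90. -0. 92. 82.]
180.0214136464001 [ -8.  -2.  90.   0.  92. -98.]
guard False
[491.02302495 -29.18473133  61.49716896] [ 1.0204669  -0.54394448  0.26995975]
19.625 [491.00052198 -29.18088212  61.40874636] [-0.81966336 -0.05821799  3.23762925] 38.391355935102695 80.13916969299316 0.02141364640011366
```

```bash
python3 - <<'E'
from h import *
F=55.4
def at(x,z,y=0): return W(st,[(x,y,z+F)])[0].tolist()
h=W(rk,[(25,0,0)])[0]; yd=np.degrees(st[2])
e=manip.sense()["ee_pos"]
manip.move_straight([e[0],e[1],e[2]+45],feed=80)
manip.move_straight([e[0],e[1],e[2]+115],feed=150)
print(manip.sense()["contact_force"],manip.sense()["grip_width"])
manip.goto(at(-74,120),[180,0,yd])
manip.move_straight(at(-74,70),feed=150)
s=manip.sense(); print(s["clock"],s["ee_pos"],s["eef_rot"],s["contact_force"],at(-74,70))
a=capture("top"); b=capture("scene")
A=cv2.resize(a[150:240,200:330],None,fx=3,fy=3,interpolation=3);B=cv2.resize(b[140:270,210:340],None,fx=3,fy=3,interpolation=3)
n=np.zeros((400,790,3),np.uint8); n[:A.shape[0],:A.shape[1]]=A; n[:B.shape[0],395:395+B.shape[1]]=B
cv2.imwrite("pics/r.png",n[...,::-1])
E
```

```text
[ 0.06355181 -0.31371628 -1.55433684] 38.77924964281631
22.3417 [451.39712566 190.53573455 125.69082571] [ 1.79991330e+02  7.65442234e-03 -8.04862267e+00] [ 0.42355569  1.11103125 -0.8635506 ] [451.01769264647714, 191.26342568566213, 125.4]
```

View pics/r.png

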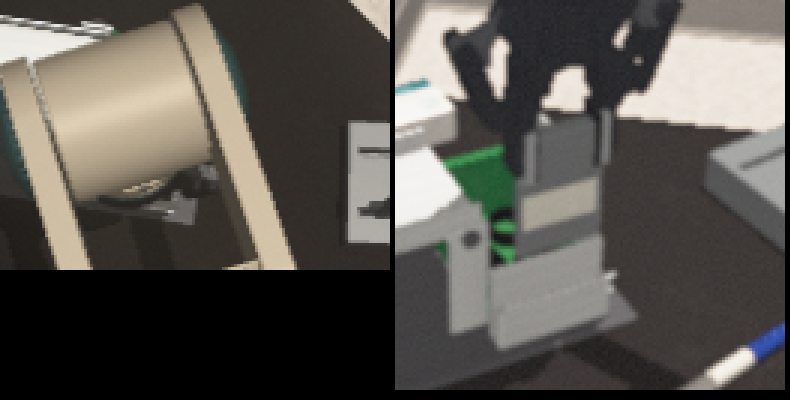

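The picture shows the wide holder gripped upright, with its foot edge running (515,258)–(605,237) near the rail's top edge. I'll compare that with the predicted foot line, then feel for the upright.

```bash
python3 - <<'E'
from h import *
F=55.4
def at(x,z,y=0): return W(st,[(x,y,z+F)])[0].tolist()
for x,z in((-76,70),(-72,70),(-66,58),(-62,62)):
    print(x,z,((proj("scene",W(st,[(x,28,z),(x,-28,z)]))-[210,140])*3+[395,0]).round(0).tolist())
n=W([0,0,st[2]],[(1,0,0)])[0]
print(manip.move_straight(at(-75,50),feed=50,guard=4))
s=manip.sense(); print(s["ee_pos"],s["contact_force"])
E
```

```text
-76 70 [[514.0, 262.0], [597.0, 236.0]]
-72 70 [[510.0, 258.0], [594.0, 233.0]]
-66 58 [[506.0, 268.0], [588.0, 242.0]]
-62 62 [[503.0, 259.0], [585.0, 234.0]]
False
[449.91291513 191.41210418 105.22040825] [-0.29902567 -0.51506996 -0.38930624]
```

```bash
python3 - <<'E'
from h import *
F=55.4
def at(x,z,y=0): return W(st,[(x,y,z+F)])[0].tolist()
R=np.linalg.inv(W([0,0,st[2]],np.eye(3)).T)
def rep(t):
    s=manip.sense(); p=R@(s["ee_pos"]-[st[0],st[1],0]); print(t,"st xyz",p.round(1),"foot",round(p[2]-F,1),"F",(R@s["contact_force"]).round(1),round(s["clock"],2)); return p
manip.move_straight(at(-75,47,2),feed=50)
rep("pre")
print(manip.move_straight(at(-62,47,2),feed=12,guard=5))
rep("touch")
E
```

```text
pre st xyz [-75.1   2.1 102.3] foot 46.9 F [ 0.6  0.7 -0.4] 23.24
True
touch st xyz [-67.4   1.8 101.7] foot 46.3 F [-0.7 -0.8 -1. ] 23.98
```

```bash
cat > s.py <<'E'
from h import *
F=55.4
def at(x,z,y=0): return W(st,[(x,y,z+F)])[0].tolist()
R=np.linalg.inv(W([0,0,st[2]],np.eye(3)).T)
def rep(t):
    s=manip.sense(); p=R@(s["ee_pos"]-[st[0],st[1],0]); print(t,"st xyz",p.round(1),"foot",round(p[2]-F,1),"F",(R@s["contact_force"]).round(1),"M",np.round(R@s["ft_torque"],2),round(s["grip_width"],1),round(s["clock"],2)); return p
E
python3 - <<'E'
from s import *
manip.move_straight(at(-69.1,47,2),feed=20)
rep("back")
print(manip.move_straight(at(-69.1,36,2),feed=25,guard=6)); rep("a")
print(manip.move_straight(at(-69.1,26,2),feed=25,guard=6)); rep("b")
E
```

```text
back st xyz [-69.2   2.  102.3] foot 46.9 F [-0.2 -0.5  0.4] M [-0.02  0.   -0.06] 38.9 24.23
False
a st xyz [-69.1   2.   91.3] foot 35.9 F [ 0.2  0.5 -0.2] M [0.03 0.   0.01] 38.8 24.82
False
b st xyz [-69.1   2.   81.3] foot 25.9 F [ 0.3  0.1 -1.2] M [-0.01 -0.02 -0.  ] 38.4 25.37
```

```bash
python3 - <<'E'
from s import *
for z in(22,19,17.5,16.5):
    g=manip.move_straight(at(-69.1,z,2),feed=15,guard=22); rep((z,g))
g=manip.move_straight(at(-69.1,10,2),feed=8,guard=14); rep(("press",g))
manip.wait(.5); rep("hold")
E
```

```text
(22, False) st xyz [-68.7   2.2  78. ] foot 22.6 F [-0.4  0.3  3.6] M [-0.02  0.08  0.02] 38.6 25.78
(19, False) st xyz [-68.7   2.1  75. ] foot 19.6 F [-0.8 -0.5  6.7] M [-0.04  0.09 -0.01] 38.8 26.13
(17.5, False) st xyz [-68.6   2.2  73.7] foot 18.3 F [-0.2 -1.4  8. ] M [-0.08  0.23 -0.03] 38.9 26.38
(16.5, False) st xyz [-68.6   2.2  72.9] foot 17.5 F [-2.1 -0.3  9. ] M [-0.15  0.27 -0.02] 38.3 26.63
('press', True) st xyz [-68.1   2.3  71.7] foot 16.3 F [-1.9 -1.5  9.2] M [-0.21  0.65  0.03] 38.8 27.13
hold st xyz [-68.1   2.3  71.9] foot 16.5 F [-2.7 -2.   8.5] M [-0.23  0.62  0.01] 38.9 27.63
```

```bash
python3 - <<'E'
from s import *
manip.gripper_close(115)
for z in(15.5,14.5,13.5,12.5,11.5):
    manip.move_straight(at(-69.3,z,2),feed=10); manip.wait(.2); rep(z)
    if (R@manip.sense()["contact_force"])[2]>20: break
manip.wait(.7); rep("hold")
b=capture("scene"); cv2.imwrite("pics/f.png",cv2.resize(b[120:270,190:340],None,fx=4,fy=4,interpolation=3)[...,::-1])
E
```

```text
15.5 st xyz [-68.5   2.2  72.2] foot 16.8 F [-0.9 -1.6  9. ] M [-0.16  0.13  0.03] 37.7 28.32
14.5 st xyz [-68.5   2.2  71.3] foot 15.9 F [-1.  -1.6  9.7] M [-0.2   0.19 -0.05] 38.5 28.77
13.5 st xyz [-68.2   2.3  71.3] foot 15.9 F [-2.8 -3.6 15.9] M [-0.53  0.67  0.02] 38.0 29.22
12.5 st xyz [-68.    2.3  71.2] foot 15.8 F [-4.5 -4.9 22.4] M [-0.85  1.13 -0.02] 38.2 29.67
hold st xyz [-68.    2.3  71.2] foot 15.8 F [-5.1 -5.7 22.7] M [-0.8   1.15 -0.  ] 38.1 30.37
```

View pics/f.png

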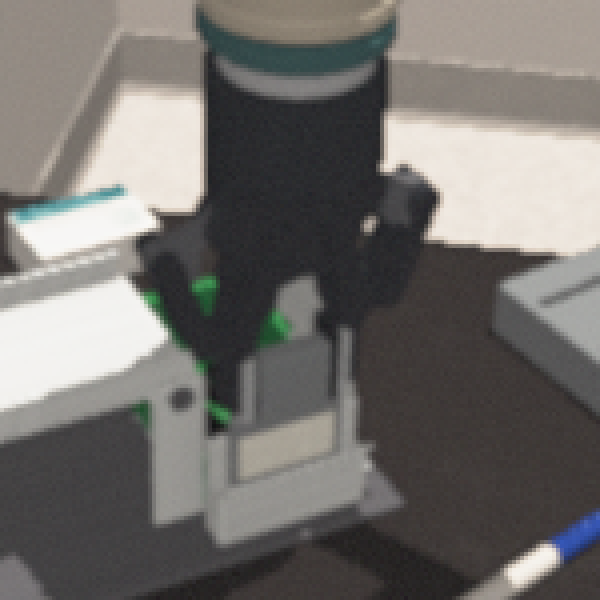

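The picture shows the holder seated behind the lip, with its card at about (285,445) and the fingers still gripping. It is on the hard stop: the foot stays at about 16 mm while the press rises to 22 N. I'm handing in.

```bash
python3 -c "
from station import manip
print(manip.finish_job())"
```

```text
the job is handed in; nothing more can be done
None
```

The job is handed in at about 30 s of the 50 s limit: all three rings are in the bin, the tray is back down flat, and the wide holder is behind the lip, still gripped and pressed onto the pad's hard stop with about 22 N.

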